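# Open the guarded solvent can

## Task

Open the solvent can for filling: swing the hinged steel hood right back off the cap and leave it open, then unscrew the cap counter-clockwise to its stop, where it comes free, and lift it off. Never strain the cap against its stop or tug at it while it is still locked. Set the cap down gently, right way up, in the shallow dark steel tray, let go, and leave the other things on the bench where they are.

Things in the scene. Friction and masses are not known exactly. Their poses are not given: they have to be found in the camera images.
- canister: Aluminium solvent can, 124 mm across, 80 mm tall to its shoulder, fixed to the bench. Origin: centre of its underside; z up along the cap's axis. Its -x side (small dark plate, tab of the hood) is its front and roughly faces the robot; the hood's hinge is at its +x side.
- neck_top (a point): Centre of the top of the can's steel neck, at (0, 0, 0.110) in the canister's frame, hidden in the cap at first. The neck is 27 mm across, with two small lugs 8 to 11 mm below this point, and a rubber seal on a spring on top, 7 mm high. The lugs' heading differs each time and cannot be seen from outside.
- hood (a joint): Hinge of the steel hood that covers the cap: 0 = shut, grows as the front is lifted up and swung back, 2.3 = its end, lying back. Starts nearly shut. Rubbing friction (0.06 N m) holds it at any angle. The hood is 64 mm wide, with 16 mm deep side cheeks; its underside is 6 mm over the cap's top when shut.
- tab_grip (a point): Point to pinch on the hood's tab, a bar 10 mm wide (along the canister's y) and 8 mm high. Its free end is 14 mm in front of this point, the hood's edge 26 mm behind. Hood shut: at (-0.056, 0, 0.130) in the canister's frame, nothing below it down to 0.080, and its frame parallel to the canister's; both swing with the hood.
- hood_hinge (a point): Point on the hinge line of the hood, at (0.052, 0, 0.088) in the canister's frame; the hinge line runs along the canister's y. The tab point swings about it at a radius of 116 mm. The hinge knuckles stand up to z = 0.095 m.
- cap: Grey ribbed round cap, 46 mm across, 32 mm tall, hollow, open below, about 50 g, loose. Origin: centre of its underside (0.090 above the canister's origin when screwed on); z up. It turns counter-clockwise seen from above, 0.9 to 1.8 rad, differently each time, to a hard stop. Only in the last 0.2 rad before the stop can it be lifted (27 mm to clear the neck and seal); elsewhere it is locked.
- cap_grip (a point): Point on the cap's axis 23 mm above its underside, 9 mm below its top: a good height to grip. The seal's spring presses the cap up with some 10 N, so it rubs a little as it turns, and rises 3 mm by itself once free. A pull of 40 N while locked, or 0.6 N m against the stop, is too much.
- tray: Shallow square dark steel tray, 120 x 120 x 14 mm, walls 4 mm, inner floor 4 mm above its underside, loose, 0.5 kg, empty. Origin: centre of its underside. It stands to the left or the right of the can.
- timer: white kitchen-style timer, 62 x 66 x 20 mm, bystander, loose. Origin: centre of its underside.
- beaker: small empty clear beaker, 45 mm across, 60 mm tall, bystander, loose. Origin: centre of its underside.
- hex_key: black L-shaped hex key, 92 mm long, bystander, loose. Origin: centre of its underside.
- union_tee: white tube tee fitting, 38 x 54 x 15 mm, bystander, loose. Origin: centre of its underside.
- strip_box: flat test-strip box, 42 x 62 x 14 mm, bystander, loose. Origin: centre of its underside.
- label_tape: roll of label tape, 67 mm across, 18 mm high, bystander, loose. Origin: centre of its underside.
- clamp_knob: small knob with a stud, 21 mm across, 40 mm tall, bystander, loose. Origin: centre of its underside.
There are look-alikes about, which are no part of the job. What is meant by the canister is not orange, and is the larger of those in its own colour. There is more than one size of the tray; the one meant has the size given above.

How it is judged:
By the outcome, as a careful person would: the job done as asked, in the order asked, and still so for the second after the job is handed in, with the robot touching nothing.
It also fails if it takes over 72 s, if anything falls off the work surface, if the arm or the gripper's body presses on something with over 40 N, if the wrist force passes 120 N, or if a joint passes its speed limit or range.

## Robot

A 6-joint arm with a two-finger parallel gripper is mounted at the origin on a cart in front of the work surface, level with it; the furniture and walls round the work are solid. World frame = base frame: x ahead of the robot, y to its left, z up, the work surface at z = 0. Lengths are in m, angles in rad, forces in N, time in s.
With the tool pointing down it reaches from about 0.275 to 0.825 m from the base axis. Payload 4.9 kg.
Tool frame: the origin (TCP) lies midway between the tips of the shut fingers; the grasp point (between the pads) lies 19 mm behind it (grip_point_offset is the distance from the TCP to the grasp point, in m); z points along the fingers, y is the line along which they close (so a half turn about z gives the same grasp; the last joint's range is limited). The gripper opens to 85 mm and grips with 20 to 120 N. Pads are 22 mm wide; open, the fingers measure 114 mm over their backs; the gripper's body (76 mm by 85 mm) begins 54 mm behind the grasp point. The pads swing forward as they close: fully open they stand 13 mm farther back than shut.
Start: joints at [-1.311, 0.326, -0.193, 1.052, 0, 1.437], TCP at [0.211, -0.508, 0.231] pointing down, gripper open.
Joint ranges: [-2.65, 2.65], [-0.97, 1.79], [-1.3, 1.35], [-1.93, 2.1], [-1.47, 1.37], [-3.14, 3.14]. Speed limits (rad/s): [2.57, 2.57, 3.14, 3.14, 3.14, 3.14].

## Interface

Orientations are given as a rotation vector (axis times angle).
In Python, from cell import * gives the robot as it stands. Calls block until the motion is done:
- movep(position, orientation): joint-space move of the TCP to a pose.
- move_l(position, velocity=0.15, rot=None, until_force=None): straight line of the TCP; rot=None keeps the orientation; velocity is the mean speed in m/s. With until_force (N) it stops when the force on the tool has changed by that much, and returns True; else False.
- set_joints(angles): joint-space move.
- let_go() and grab(newtons=None): open the fingers fully, or close them until they stop; newtons is the grip in N (None keeps the last).
- sleep(seconds).
- ik(position, orientation): joint angles nearest the present ones, or None.
- get_state(): the state.
- grab_frame(name): name is "side" or "top"; returns a dict with "img" (384x512x3 uint8, red, green, blue), "fx", "fy", "cx", "cy" (pixels), "cam_to_world" (4x4, takes a point from camera to world coordinates). Camera axes: x right, y down, z forward; pixel columns grow to the right and rows downward; lengths in m; the calibration is good to about 2 mm. A picture is of the moment at which its call begins. There is no depth.
A pose or a line that the arm cannot do raises MotionError and nothing moves.
- sign_off(): hands the job in; it is judged then, once.
Trained networks look in the newest picture that a camera, given by its name, has taken for a name from the list of things; names that differ only in an ending like _2 or _b are one class to them, and where a whole thing is asked for, a point or a joint stands for the part that bears it (a point fixed in the world has none). Each returns a list of dicts, best first, with "score" (0 to 1); they miss things now and then, are a little off and sometimes report something else, mostly with a low value. They report only what shows in the picture. A call takes as long as a camera call. They do not tell look-alikes from the thing itself.
- spot_in(camera, name): "centre" ([column, row] in pixels, amid what is visible of it).
- silhouettes(camera, name): "mask" (384x512 bool, what is visible of it) and "centre" ([column, row] in pixels, amid what is visible of it).
- tip_of(camera, name): "centre" ([column, row] in pixels: a listed point, or the origin of a listed thing).
The state is a dict: "clock": time; "q": joint angles; "joint_velocities": joint speeds; "tau": joint torques, N m; "position": TCP position; "eef_rot": TCP orientation; "contact_force": force on the tool from outside, world axes, zero at the start; "wrist_torque": the same for the moment, N m; "finger_gap": opening from 0.0 (shut) to 1.0 (fully open); "grasp_force": force on a finger pad.
Only numpy, scipy, OpenCV 4.12 (cv2) and the standard library are available. Lean on these libraries where they do the work, as an engineer would, in place of code of your own. Each camera call takes 0.05 s, during which the arm holds its last target. There are 200 camera calls.

## Working session

There is one attempt and no reset: what is moved stays moved. The work goes in short steps, each a Python script; the robot and the scene stay as the last script left them, time stands still between calls to the robot, and variables do not carry over. Pictures are saved under pics/ and viewed, at most 10 in all, crops included, and the job is handed in when it is done.

```bash
mkdir -p pics; ls; cat > h.py <<'E'
from cell import *
import numpy as np, cv2
from scipy.spatial.transform import Rotation as R
def ray(f,px):
    M=np.array(f["cam_to_world"]); d=np.array([(px[0]-f["cx"])/f["fx"],(px[1]-f["cy"])/f["fy"],1.])
    return M[:3,3],M[:3,:3]@d
def onz(f,px,z):
    o,d=ray(f,px); return o+d*(z-o[2])/d[2]
def proj(f,p):
    M=np.linalg.inv(np.array(f["cam_to_world"])); c=M[:3,:3]@np.array(p)+M[:3,3]
    return [round(f["cx"]+f["fx"]*c[0]/c[2],1),round(f["cy"]+f["fy"]*c[1]/c[2],1)]
E
python3 - <<'E'
from h import *
ims=[]
Z=dict(canister=0,tray=0,tab_grip=.13,hood_hinge=.088,cap=.09,cap_grip=.113,neck_top=.11,timer=0,beaker=0,label_tape=0)
for c in ("top","side"):
    f=grab_frame(c); cv2.imwrite(f"pics/{c}0.png",cv2.resize(f["img"][:,:,::-1],(800,600)))
    print(c,np.round(f["cam_to_world"],3).tolist(),f["fx"])
    for n,z in Z.items():
        for r in tip_of(c,n): print(c,n,round(r["score"],2),np.round(r["centre"],1),np.round(onz(f,r["centre"],z),3))
print(get_state())
E
```

```text
pics
top [[-0.021, -0.998, 0.06, 0.441], [-1.0, 0.021, -0.002, -0.212], [0.001, -0.06, -0.998, 1.605], [0.0, 0.0, 0.0, 1.0]] 412.9453942425799
top canister 0.89 [215.8 232.8] [ 0.389 -0.013  0.   ]
top canister 0.63 [203.3 195.5] [0.535 0.034 0.   ]
top canister 0.58 [122.7 173.4] [0.628 0.347 0.   ]
top tray 0.94 [281.5 201.3] [ 0.506 -0.27   0.   ]
top tray 0.81 [405.5 224.9] [ 0.405 -0.749  0.   ]
top tab_grip 0.83 [193.8 204.8] [0.495 0.048 0.13 ]
top tab_grip 0.64 [102.7 183.5] [0.578 0.373 0.13 ]
top tab_grip 0.56 [197.4 174.5] [0.603 0.034 0.13 ]
top tab_grip 0.48 [208.7 241.4] [ 0.364 -0.004  0.13 ]
top hood_hinge 0.97 [119. 157.] [0.679 0.33  0.088]
top hood_hinge 0.78 [208.6 223.7] [0.426 0.002 0.088]
top neck_top 0.89 [209.  231.5] [ 0.398 -0.002  0.11 ]
top neck_top 0.87 [194.1 190.6] [0.547 0.05  0.11 ]
top neck_top 0.57 [109.9 167.4] [0.638 0.355 0.11 ]
top timer 0.76 [136.8 205.5] [0.501 0.292 0.   ]
top beaker 0.68 [165.7 167.3] [0.648 0.179 0.   ]
top label_tape 0.7 [246.2 161. ] [ 0.667 -0.136  0.   ]
top label_tape 0.56 [196.1 191.7] [0.55  0.061 0.   ]
top label_t
[... 1258 characters left out ...]
.1, 'q': array([-1.31122323e+00,  3.26192473e-01, -1.92588280e-01,  1.05199467e+00,
        9.49750483e-06,  1.43662539e+00]), 'joint_velocities': array([-2.16358250e-04,  1.99177224e-03,  5.12306448e-05,  9.80403835e-06,
        2.88409075e-05,  4.51318067e-04]), 'tau': array([ 8.75248807e-04, -4.43340325e+01,  2.62758797e+01,  1.11055546e-03,
        5.48936862e-05,  4.59893286e-06]), 'position': array([ 0.21104164, -0.50792774,  0.2312894 ]), 'eef_rot': array([3.08088731e+00, 6.14500146e-01, 1.69467215e-05]), 'contact_force': array([ 0.37234648,  0.86369191, -1.15044728]), 'wrist_torque': array([-0.0423963 , -0.01388877, -0.04314894]), 'grasp_force': 0.0, 'finger_gap': 1.0002400750445741}
```

View pics/top0.png

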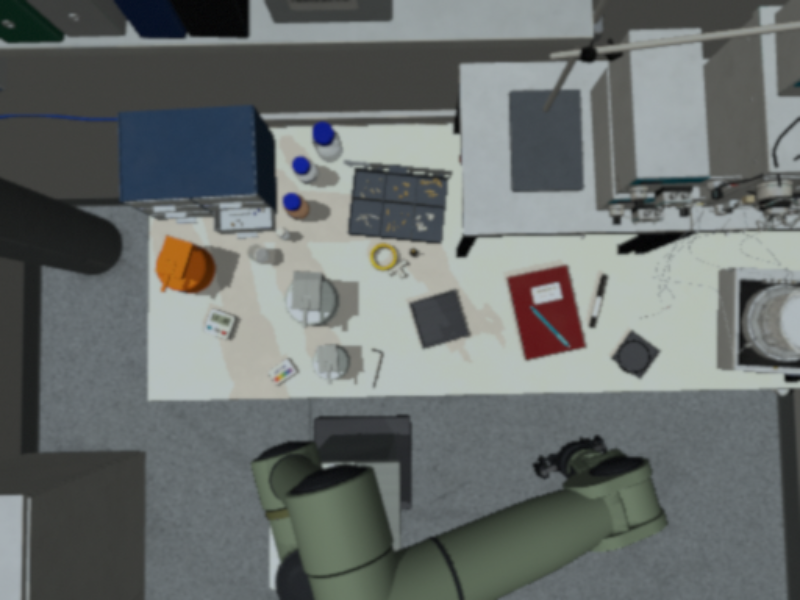

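View pics/side0.png

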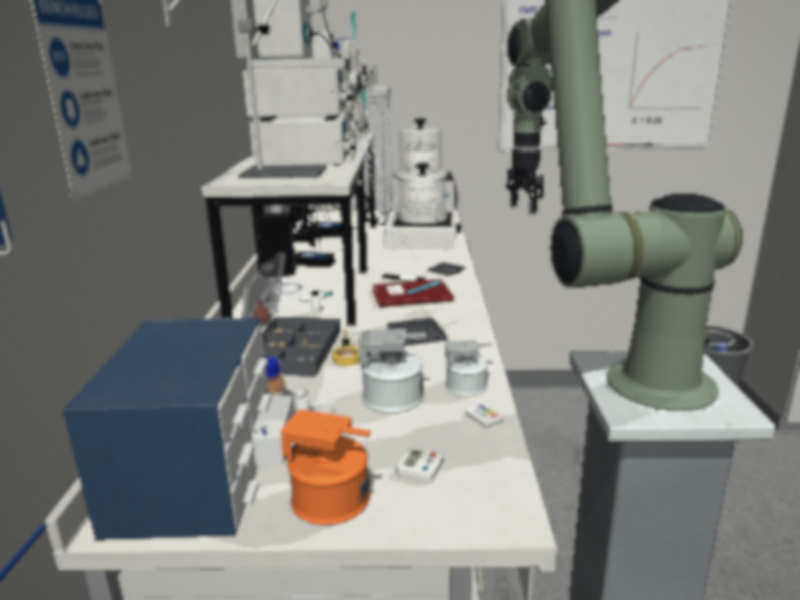

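The top view shows the large grey can at about (310,300) in the 800 px picture, with its tab towards the robot. The small can is at (330,362) and the orange decoy at (187,265). The tray to use is at (440,318), and the smaller one is far right at (636,353). Next I'll fit the can's pose from both views.

```bash
cat > fit.py <<'E'
from h import *
from scipy.optimize import least_squares
P=dict(canister=(0,0,0),neck_top=(0,0,.11),hood_hinge=(.052,0,.088),tab_grip=None,cap=(0,0,.09),cap_grip=(0,0,.113))
def model(v,n,h0=None):
    x,y,w,h=v[:4]
    p=np.array(P[n]) if P[n] else np.array([.052,0,.088])+R.from_euler('y',h).apply([-.108,0,.042])
    return R.from_euler('z',w).apply(p)+[x,y,0]
def fit(v0,names,N=4,tol=7):
    obs=[];F={}
    for c in ("top","side"):
        for k in range(N):
            F[c]=f=grab_frame(c)
            for n in names:
                pr=proj(f,model(v0,n))
                for r in tip_of(c,n):
                    if np.linalg.norm(np.array(r["centre"])-pr)<tol and r["score"]>.3: obs.append((c,n,r["centre"],r["score"]))
    res=lambda v: np.concatenate([s*(np.array(proj(F[c],model(v,n)))-q) for c,n,q,s in obs])
    s=least_squares(res,v0,loss="soft_l1",diff_step=1e-3,x_scale=[.01,.01,.1,.1])
    for c in F:
        for n in names:
            q=[o[2] for o in obs if o[0]==c and o[1]==n]
            if q: print(c,n,len(q),"resid",np.round(np.median(q,0)-proj(F[c],model(s.x,n)),1),"sd",np.round(np.std(q,0),1))
    return s.x,F
E
python3 - <<'E'
from fit import *
v,F=fit([.547,.045,.05,.08],["canister","neck_top","hood_hinge","tab_grip"],5)
print("can",np.round(v,4))
f=F["top"]
for r in silhouettes("top","tray"):
    m=r["mask"].astype(np.uint8); print(r["score"],m.sum())
    c=np.argwhere(m)[:,::-1]; w=np.array([onz(f,p,.014)[:2] for p in c])
    print("tray",np.round(w.mean(0),4),cv2.minAreaRect((w*1000).astype(np.float32)))
for c,(a,b) in dict(top=(195,190),side=(250,225)).items():
    g=F[c]["img"][b-45:b+45,a-60:a+60,::-1].copy(); g=cv2.resize(g,None,fx=6,fy=6,interpolation=cv2.INTER_CUBIC)
    for n,col in (("tab_grip",(0,0,255)),("hood_hinge",(0,255,0)),("neck_top",(255,0,0)),("canister",(0,255,255))):
        p=proj(F[c],model(v,n)); cv2.circle(g,(int((p[0]-a+60.5)*6),int((p[1]-b+45.5)*6)),4,col,-1)
    for z in (0,.08):
        q=[[(p[0]-a+60.5)*6,(p[1]-b+45.5)*6] for p in (proj(F[c],[v[0]+.062*np.cos(t),v[1]+.062*np.sin(t),z]) for t in np.linspace(0,6.28,60))]
        cv2.polylines(g,[np.array(q,int)],True,(255,0,255),1)
    cv2.imwrite(f"pics/crop_{c}.png",g[:540,:720])
a,b=cv2.imread("pics/crop_top.png"),cv2.imread("pics/crop_side.png")
cv2.imwrite("pics/crops.png",np.hstack([a[:,150:540],b[:,150:540]]))
E
```

```text
top canister 4 resid [1.  1.9] sd [0.5 2.2]
top neck_top 4 resid [-0.3  1.6] sd [1.  0.4]
top hood_hinge 4 resid [ 0.9 -1.9] sd [1.3 0.9]
top tab_grip 5 resid [-0.2  0.4] sd [0.7 0.9]
side canister 4 resid [ 0.2 -0.4] sd [2.  1.3]
side neck_top 5 resid [-1.3 -1.1] sd [0.8 1.4]
side hood_hinge 5 resid [-0.9 -2.7] sd [1.3 1.7]
side tab_grip 5 resid [0.6 0.9] sd [0.8 1.2]
can [0.5443 0.0441 0.05   0.08  ]
0.81 999
tray [ 0.4967 -0.2663] ((497.49822998046875, -264.9845886230469), (124.618408203125, 123.80735778808594), 16.111242294311523)
0.61 543
tray [ 0.3989 -0.7489] ((398.7796936035156, -748.6109619140625), (89.71783447265625, 93.97466278076172), 54.17094039916992)
```

View pics/crops.png

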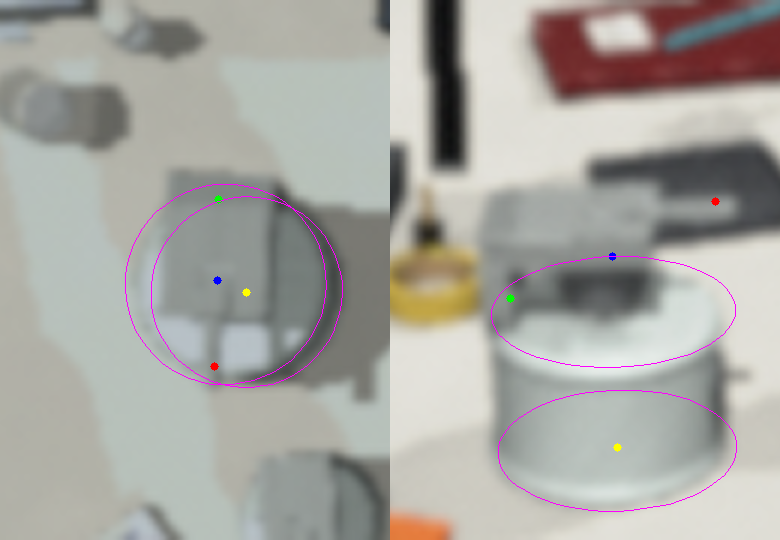

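The crops show the fitted shoulder ring sitting about 1–2 px too far towards the robot (-x). Rounding in my projection also froze the yaw and hood angle in the fit. I'll remove the rounding and refit.

```bash
sed -i 's/return \[round(\(.*\),1),round(\(.*\),1)\]/return [\1,\2]/' h.py; tail -1 h.py
python3 - <<'E'
from fit import *
v,F=fit([.548,.044,.0,.1],["canister","neck_top","hood_hinge","tab_grip"],8,8)
print("can",np.round(v,4))
np.save("can.npy",v)
# tray fit in side view too
f=F["side"]; grab_frame("side")
for r in silhouettes("side","tray")[:2]:
    c=np.argwhere(r["mask"])[:,::-1]; w=np.array([onz(f,p,.014)[:2] for p in c]); print("tray side",np.round(w.mean(0),4),len(c))
W,H=390,540; out=[]
for c,(a,b) in dict(top=(195,190),side=(250,225)).items():
    f=F[c]; g=cv2.resize(f["img"][b-45:b+45,a-33:a+32,::-1],None,fx=6,fy=6,interpolation=cv2.INTER_CUBIC)
    T=lambda p:(int((p[0]-a+33.5)*6),int((p[1]-b+45.5)*6))
    for n,col in (("tab_grip",(0,0,255)),("hood_hinge",(0,255,0)),("neck_top",(255,0,0)),("canister",(0,255,255))): cv2.circle(g,T(proj(f,model(v,n))),3,col,-1)
    for z in (0,.08): cv2.polylines(g,[np.array([T(proj(f,[v[0]+.062*np.cos(t),v[1]+.062*np.sin(t),z])) for t in np.linspace(0,6.28,60)])],True,(255,0,255),1)
    Rz=R.from_euler('z',v[2]);Ry=R.from_euler('y',v[3])
    bar=[Rz.apply(Ry.apply(np.array([-.108+dx,dy,.042+.004]))+[.052,0,.088])+[v[0],v[1],0] for dx,dy in((-.014,-.005),(-.014,.005),(.026,.005),(.026,.032),(.08,.032),(.08,-.032),(.026,-.032),(.026,-.005))]
    cv2.polylines(g,[np.array([T(proj(f,p)) for p in bar])],True,(0,0,255),1); out.append(g)
cv2.imwrite("pics/crops2.png",np.hstack(out))
E
```

```text
return [f["cx"]+f["fx"]*c[0]/c[2],f["cy"]+f["fy"]*c[1]/c[2]]
top canister 9 resid [-0.3  1.7] sd [2.2 1.3]
top neck_top 8 resid [-1.2  1.6] sd [1.4 1.8]
top hood_hinge 7 resid [-0.4 -1.5] sd [1.6 1.2]
top tab_grip 8 resid [ 0.2 -0.4] sd [1.6 0.9]
side canister 7 resid [ 0.1 -1.3] sd [0.7 1.4]
side neck_top 9 resid [-1.8  0.2] sd [1.5 2.7]
side hood_hinge 7 resid [-0.8 -2.2] sd [1.1 1.6]
side tab_grip 7 resid [0.8 0.1] sd [0.9 1.6]
can [ 0.5464  0.0414 -0.0435  0.0541]
tray side [ 0.492 -0.249] 383
tray side [ 0.4041 -0.7124] 162
```

View pics/crops2.png

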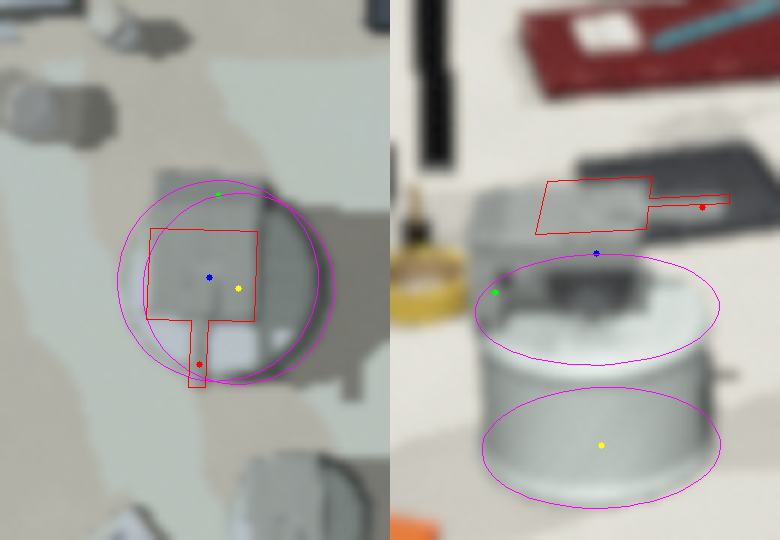

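The refit matches the can well in x, and the hood's front edge and tab end line up. In the top crop the real hood sits about 6–8 crop px (4 mm) further towards -y. I'll start moving towards the can now and do one zoomed check on the way.

```bash
cat >> h.py <<'E'
def down(phi):  # tool down, closing line (tool y) at heading phi in world
    y=np.array([np.cos(phi),np.sin(phi),0]); z=np.array([0,0,-1.]); x=np.cross(y,z)
    return R.from_matrix(np.c_[x,y,z]).as_rotvec()
def st(): 
    s=get_state(); return round(s["clock"],2),np.round(s["position"],4),np.round(s["contact_force"],1),np.round(s["wrist_torque"],2),round(s["finger_gap"],3),round(s["grasp_force"],1),np.round(s["q"],2)
E
python3 - <<'E'
from h import *
print(st())
for ph in (np.pi/2,-np.pi/2):
    for p in ([.40,-.22,.30],[.49,.04,.111],[.70,.037,.122]): print(ph,p,ik(p,down(ph)))
    for d in (-1,0,.5,1,2,3): 
        q=ik([.546,.037,.09],down(ph+d)); print(d,None if q is None else round(q[5],2))
try: movep([.40,-.22,.30],down(np.pi/2))
except Exception as e: print(e); movep([.40,-.22,.30],down(-np.pi/2))
print(st())
f=grab_frame("top"); a,b=197,192
g=cv2.resize(f["img"][b-22:b+22,a-28:a+28,::-1],None,fx=13,fy=13,interpolation=cv2.INTER_CUBIC)
g=cv2.convertScaleAbs(g,alpha=1.6,beta=-110)
for k in range(56): cv2.line(g,(k*13+6,0),(k*13+6,12 if (a-28+k)%10==0 else 4),(0,0,255),1)
for k in range(44): cv2.line(g,(0,k*13+6),(12 if (b-22+k)%10==0 else 4,k*13+6),(0,0,255),1)
cv2.imwrite("pics/zoom.png",g); print(g.shape)
E
```

```text
(7.75, array([ 0.211 , -0.5079,  0.2313]), array([ 0.8,  0.5, -0.6]), array([-0.  ,  0.  ,  0.01]), 1.003, 0.0, array([-1.31,  0.33, -0.19,  1.05,  0.  ,  1.44]))
1.5707963267948966 [0.4, -0.22, 0.3] [-0.66477369  0.11097189 -0.29225321  1.16757123  0.         -0.66477369]
1.5707963267948966 [0.49, 0.04, 0.111] [-0.06881897  0.34143372 -0.51324117  0.71612144  0.         -0.06881897]
1.5707963267948966 [0.7, 0.037, 0.122] [-0.05238217  0.68413266  0.1102881   0.99695177  0.         -0.05238217]
-1 0.93
0 -0.07
0.5 -0.57
1 -1.07
2 -2.07
3 -3.07
-1.5707963267948966 [0.4, -0.22, 0.3] [-0.66477369  0.11097189 -0.29225321  1.16757123  0.          2.47681897]
-1.5707963267948966 [0.49, 0.04, 0.111] [-0.06881897  0.34143372 -0.51324117  0.71612144  0.          3.07277368]
-1.5707963267948966 [0.7, 0.037, 0.122] [-0.05238217  0.68413266  0.1102881   0.99695177  0.          3.08921049]
-1 -2.21
0 3.07
0.5 2.57
1 2.07
2 1.07
3 0.07
(9.57, array([ 0.3999, -0.2203,  0.2999]), array([-0.7, -0.3, -0.5]), array([-0.04, -0.01, -0.02]), 0.998, 0.0, array([-0.67,  0.11, -0.29,  1.17, -0.  , -0.66]))
(572, 728, 3)
```

View pics/zoom.png

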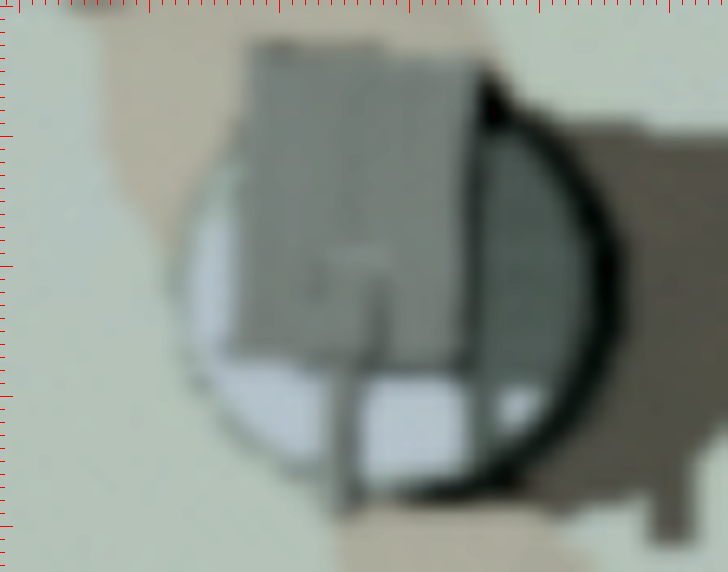

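The zoom shows the hood's front edge tilted by about 0.09 rad and the tab running down to its end at about col 194.8, row 208.6. Its root at the hood edge is at col 195.5, row 197.4. From these the can's yaw is about -0.075 rad. I'll compute the tab point, pinch it and swing the hood.

```bash
python3 - <<'E'
from h import *
f=grab_frame("top")
yaw,h,z=-.075,.055,.136
u=np.array([np.cos(yaw),np.sin(yaw)])
tip=onz(f,[194.8,208.6],z+.004)[:2]; root=onz(f,[195.5,197.4],z+.003)[:2]
a=tip+.014*u; b=root-.026*u; tab=(a+b)/2
print("tab est",a,b,tab,"dir yaw",np.arctan2(*(root-tip)[::-1]))
hin=tab+u*.116*np.cos(np.arctan2(.042,.108)+h); can=hin-.052*u
print("hinge",hin,"can",can)
np.save("geo.npy",[*can,yaw,h])
rot=down(np.pi/2+yaw)
movep([tab[0],tab[1],.22],rot)
print(st())
print("hit",move_l([tab[0],tab[1],z-.019-.004],.08,until_force=12)); print(st())
f=grab_frame("side"); p=proj(f,[*tab,z]); c0,r0=int(p[0]),int(p[1])
cv2.imwrite("pics/pre.png",cv2.resize(f["img"][r0-45:r0+45,c0-60:c0+60,::-1],(800,600),interpolation=cv2.INTER_CUBIC))
E
```

```text
tab est [0.49484337 0.04180738] [0.49470999 0.04208693] [0.49477668 0.04194715] dir yaw -0.06825504214797595
hinge [0.60011754 0.03403174] can [0.54826372 0.03792809]
(10.79, array([0.495 , 0.0411, 0.2203]), array([-0.1,  0.8, -0.6]), array([-0.02,  0.01,  0.01]), 1.003, 0.0, array([-0.07,  0.24, -0.35,  0.99, -0.  ,  0.01]))
hit False
(12.28, array([0.4952, 0.0419, 0.1135]), array([ 0.3,  0.6, -0. ]), array([ 0.05, -0.03,  0.01]), 0.996, 0.0, array([-0.06,  0.35, -0.5 ,  0.73,  0.  ,  0.01]))
```

View pics/pre.png

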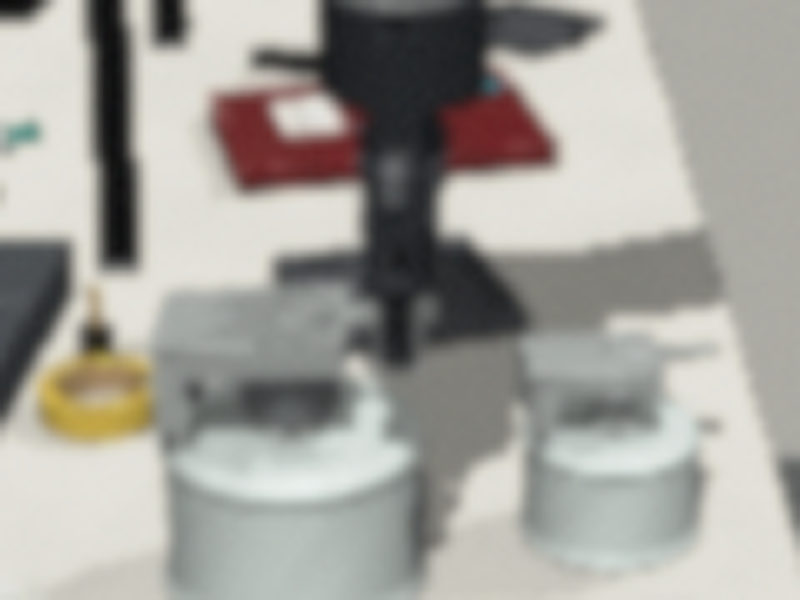

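The fingers straddle the tab, with a fingertip at about (398,340) just in front of the hood edge. I'll pinch it gently and swing.

```bash
python3 - <<'E'
from h import *
cx,cy,yaw,h=np.load("geo.npy"); Rz=R.from_euler('z',yaw)
hin=Rz.apply([.052,0,.088])+[cx,cy,0]
grab(20); print(st())
p0=get_state()["position"]+[0,0,.019]
rel=Rz.inv().apply(p0-hin); print("rel",rel)
for d in np.append(np.arange(.15,2.2,.15),2.235):
    g=hin+Rz.apply(R.from_euler('y',d).apply(rel))-[0,0,.019]
    move_l(g,.12)
    s=get_state(); F=s["contact_force"]; print(round(d,2),np.round(F,1),round(s["grasp_force"],1),round(s["finger_gap"],3))
    if np.linalg.norm(F)>35: print("force!"); break
print(st())
E
```

```text
(13.0, array([0.4949, 0.0447, 0.113 ]), array([ 0.5,  9. , -0.1]), array([ 1.63, -0.19,  0.21]), 0.111, 21.8, array([-0.06,  0.35, -0.5 ,  0.73,  0.01,  0.01]))
rel [-0.10570676  0.0027533   0.04400124]
0.15 [-0.6  1.9  1.2] 21.9 0.114
0.3 [0.3 3.1 0.2] 22.2 0.114
0.45 [-0.4  4.9  0.8] 22.7 0.112
0.6 [-0.   5.4  1.8] 23.1 0.111
0.75 [0.  5.9 1.4] 23.4 0.111
0.9 [0.  6.6 2. ] 23.5 0.109
1.05 [-0.3  7.6 -0.1] 23.5 0.112
1.2 [1.3 8.3 1.1] 23.7 0.11
1.35 [ 0.9  8.9 -0.3] 24.0 0.113
1.5 [ 1.6  9.4 -0.2] 24.4 0.112
1.65 [ 1.3 10.4 -0.2] 24.9 0.111
1.8 [ 1.6  9.8 -0.9] 25.3 0.113
1.95 [ 2.2 11.2  0.2] 25.6 0.114
2.1 [ 3.1 10.8  0.9] 25.7 0.114
2.24 [ 3.9 12.   1.2] 25.7 0.108
(17.36, array([0.7012, 0.0325, 0.1248]), array([ 3.9, 12. ,  1.2]), array([ 1.93, -0.68,  0.16]), 0.108, 25.7, array([-0.06,  0.68,  0.11,  1.  ,  0.01,  0.01]))
```

The hood swung with low forces. I'll release, retreat and measure the cap.

```bash
python3 - <<'E'
from fit import *
let_go(); p=get_state()["position"]; move_l([p[0],p[1],.26],.2); movep([.42,-.22,.32],down(np.pi/2-.06)); print(st())
F={}
for c in ("top","side"):
    Q={}
    for k in range(4):
        F[c]=f=grab_frame(c)
        for n,z in (("cap_grip",.113),("cap",.09),("tab_grip",.141)):
            for r in tip_of(c,n):
                Q.setdefault(n,[]).append((*np.round(onz(f,r["centre"],z)[:2],3),round(r["score"],2)))
    for n in Q: print(c,n,[q for q in Q[n] if q[0]>.5 and abs(q[1]-.04)<.06])
    for r in silhouettes(c,"cap")[:3]:
        q=np.argwhere(r["mask"])[:,::-1]; print(c,"mask",round(r["score"],2),len(q),np.round(r["centre"],1),q.min(0),q.max(0),np.round(onz(f,(q.min(0)+q.max(0))/2,.113),4))
out=[]
for c,(a,b) in dict(top=(197,188),side=(245,225)).items():
    f=F[c]; g=cv2.resize(f["img"][b-25:b+25,a-20:a+20,::-1],None,fx=10,fy=10,interpolation=cv2.INTER_CUBIC); T=lambda p:(int((p[0]-a+20.5)*10),int((p[1]-b+25.5)*10))
    for z in (.122,.09): cv2.polylines(g,[np.array([T(proj(f,[.5483+.023*np.cos(t),.0415+.023*np.sin(t),z])) for t in np.linspace(0,6.28,60)])],True,(255,0,255),1)
    out.append(g)
cv2.imwrite("pics/cap.png",np.hstack(out)); print(st()[0])
E
```

```text
(20.32, array([ 0.4207, -0.2198,  0.3198]), array([ 0.1, -0.9,  0.1]), array([ 0.03,  0.01, -0.04]), 1.001, 0.0, array([-0.64,  0.14, -0.21,  1.22,  0.  , -0.58]))
top cap_grip [(np.float64(0.559), np.float64(0.041), 0.6), (np.float64(0.55), np.float64(0.05), 0.54), (np.float64(0.55), np.float64(0.051), 0.7), (np.float64(0.563), np.float64(0.042), 0.49)]
top cap [(np.float64(0.544), np.float64(0.042), 0.43), (np.float64(0.538), np.float64(0.04), 0.63), (np.float64(0.541), np.float64(0.04), 0.7), (np.float64(0.549), np.float64(0.036), 0.72)]
top tab_grip [(np.float64(0.703), np.float64(0.031), 0.58), (np.float64(0.702), np.float64(0.034), 0.79), (np.float64(0.692), np.float64(0.046), 0.94), (np.float64(0.691), np.float64(0.029), 0.59)]
top mask 0.62 136 [198.5 189.2] [190 184] [203 196] [0.5488 0.0407 0.113 ]
side cap_grip [(np.float64(0.558), np.float64(0.041), 0.47), (np.float64(0.552), np.float64(0.042), 0.61), (np.float64(0.548), np.float64(0.039), 0.52), (np.float64(0.549), np.float64(0.039), 0.6)]
side cap [(np.float64(0.551), np.float64(0.063), 0.74), (np.float64(0.555), np.float64(0.064), 0.8), (np.float64(0.594), np.float64(0.003), 0.62), (np.float64(0.556), np.float64(0.041), 0.47), (np.float64(0.606), np.float64(0.017), 0.63), (np.float64(0.636), np.float64(0.054), 0.59), (np.float64(0.552), np.float64(0.056), 0.49)]
side tab_grip [(np.float64(0.698), np.float64(0.019), 0.82), (np.float64(0.703), np.float64(-0.002), 0.73), (np.float64(0.694), np.float64(0.001), 0.93)]
side mask 0.63 225 [248.1 223.4] [242 216] [257 231] [0.5498 0.0594 0.113 ]
22.02
```

View pics/cap.png

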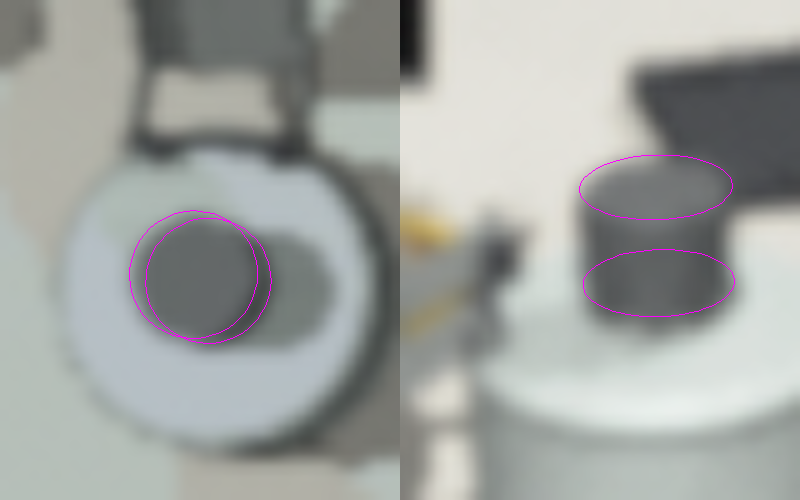

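The cap's top disc in the top view is centred at about (196,281) in the crop, roughly 2 mm nearer the robot than my guess. The side view agrees with the guess, and the hood lies fully back. I'll grip the cap lightly and turn it in small steps while watching torque.

```bash
cat > turn.py <<'E'
from h import *
def turn(c,phi,total,coarse=.8,lim=.22,zcap=25):
    T0=get_state()["wrist_torque"][2]; a=0; n=0
    while a<total:
        a+=.04 if a<coarse else .015
        movep(c,down(phi+a))
        s=get_state(); F=s["contact_force"]; T=s["wrist_torque"][2]-T0; n+=1
        c=c+np.array([*np.clip(F[:2]*1e-4,-.0005,.0005),0])
        if n%5==0 or abs(T)>.15: print(round(s["clock"],2),round(a,3),"T",round(T,3),"F",np.round(F,1),"g",round(s["grasp_force"],1),round(s["finger_gap"],3))
        if abs(T)>lim or abs(F[2])>zcap: break
    return c,phi+a
E
python3 - <<'E'
from turn import *
phi=.85; c=np.array([.5473,.041,.0905])
movep([c[0],c[1],.20],down(phi)); 
print("hit",move_l(c,.08,until_force=8),st())
grab(20); sleep(.1); print(st())
p=get_state()["position"]; c[:2]=p[:2]
c,ph=turn(c,phi,.4)
np.save("turn.npy",[*c,ph]); print(c,ph,st())
E
```

```text
hit False (24.73, array([0.5477, 0.041 , 0.091 ]), array([0.2, 0.3, 0.1]), array([-0.03,  0.04, -0.  ]), 0.999, 0.0, array([-0.06,  0.46, -0.39,  0.73,  0.  ,  0.66]))
(25.28, array([0.5478, 0.0413, 0.091 ]), array([-0.2,  1.5,  3.9]), array([ 0.46, -0.03, -0.01]), 0.521, 25.6, array([-0.06,  0.46, -0.39,  0.73,  0.  ,  0.66]))
26.53 0.2 T 0.035 F [-0.3 -0.1  5.5] g 25.8 0.52
27.78 0.4 T 0.028 F [0.7 0.  5.8] g 25.8 0.521
[0.54784955 0.04147985 0.0905    ] 1.29 (28.03, array([0.5484, 0.0412, 0.091 ]), array([1.5, 0.1, 4.3]), array([ 0.08, -0.13,  0.05]), 0.519, 25.8, array([-0.06,  0.46, -0.38,  0.73, -0.  ,  0.22]))
```

```bash
sed -i 's/else .015/else .02/' turn.py; python3 - <<'E'
from turn import *
*c,ph=np.load("turn.npy"); c=np.array(c)
c,ph=turn(c,ph,1.5,coarse=.38,lim=.18)
np.save("turn.npy",[*c,ph]); print("turned",ph-.85,c,st())
E
```

```text
29.28 0.2 T 0.039 F [0.1 0.3 6.3] g 25.9 0.518
30.53 0.4 T -0.021 F [-0.2 -0.1  6.5] g 25.9 0.519
31.78 0.5 T -0.051 F [0.2 0.1 6.1] g 25.9 0.523
33.03 0.6 T -0.109 F [ 0.2 -0.5  6. ] g 25.9 0.518
34.28 0.7 T -0.089 F [-0.6  0.7  5.6] g 26.0 0.518
35.53 0.8 T -0.089 F [ 0.7 -0.   7.6] g 26.0 0.521
36.78 0.9 T -0.096 F [-0.8  0.2  9.1] g 26.3 0.52
38.03 1.0 T -0.103 F [-0.9  0.6  8.7] g 26.3 0.517
38.53 1.04 T -0.178 F [-0.2 -1.5  9.1] g 26.3 0.517
38.78 1.06 T -0.201 F [-0.1  0.5  8.7] g 26.3 0.52
turned 1.5000000000000004 [0.54760762 0.04236605 0.0905    ] (38.78, array([0.5486, 0.0419, 0.0915]), array([-0.1,  0.5,  8.7]), array([-0.06,  0.11, -0.15]), 0.52, 26.3, array([-0.06,  0.46, -0.38,  0.73, -0.  , -0.83]))
```

The torque rises at about 1.48 rad turned while the spring's upward load reached 9 N, so this is the free window just before the stop. I'll back off slightly and lift with a force guard.

```bash
python3 - <<'E'
from turn import *
*c,ph=np.load("turn.npy"); c=np.array(c)
ph-=.06; movep(c,down(ph)); print(st()[2:4])
hit=move_l(c+[0,0,.006],.03,until_force=22); print("hit",hit,st())
if not hit:
    hit=move_l(c+[0,0,.05],.06,until_force=20); print("hit",hit,st())
if not hit:
    move_l([c[0],c[1],.2],.2); f=grab_frame("side"); a,b=map(int,proj(f,[c[0],c[1],.16]))
    cv2.imwrite("pics/lift.png",cv2.resize(f["img"][b-50:b+55,a-70:a+70,::-1],(800,600),interpolation=cv2.INTER_CUBIC))
np.save("turn.npy",[*c,ph])
E
```

```text
(array([-1. , -0.4,  8.7]), array([-0.1 ,  0.19, -0.02]))
hit False (39.38, array([0.5474, 0.0422, 0.0962]), array([ 0.3, -0.8,  0.8]), array([-0.09, -0.17, -0.03]), 0.519, 25.3, array([-0.06,  0.45, -0.38,  0.74, -0.  , -0.78]))
hit False (40.27, array([0.5473, 0.0424, 0.1403]), array([-0.1,  0.1, -0.5]), array([0.02, 0.03, 0.01]), 0.516, 25.2, array([-0.06,  0.4 , -0.33,  0.84, -0.  , -0.78]))
```

View pics/lift.png

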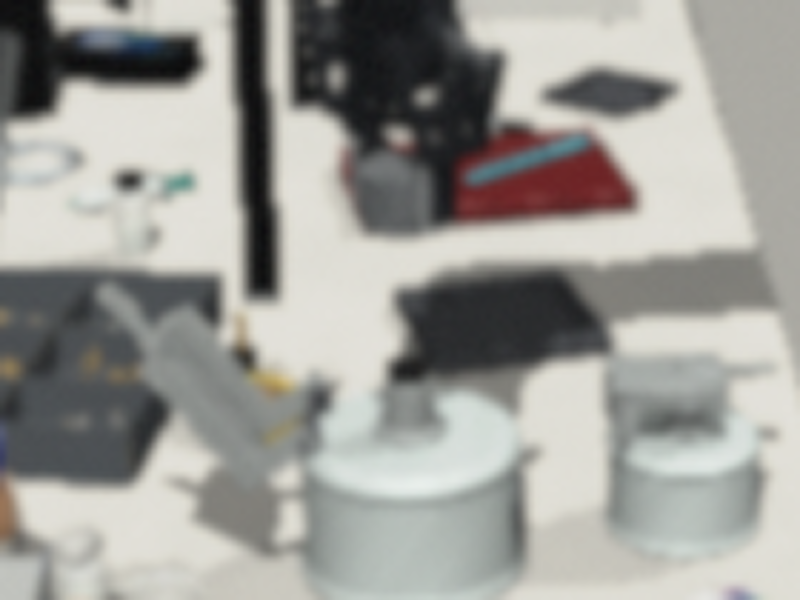

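The cap at (390,185) is in the fingers, the bare neck and seal show at (408,390), and the hood lies back at (190,370). Now I'll set it down in the tray.

```bash
python3 - <<'E'
from h import *
p=np.array([.496,-.266]); r=down(np.radians(151))
q=ik([*p,.2],r); print(q)
movep([*p,.2],r); move_l([*p,.025],.15)
hit=move_l([*p,.000],.025,until_force=4); print("hit",hit,st())
let_go(); print(st()); move_l([*p,.2],.15); movep([.42,-.02,.35],down(np.pi/2)); print(st())
F={}
for c in ("top","side"):
    F[c]=f=grab_frame(c)
    for r in tip_of(c,"cap")[:2]: print(c,"cap",round(r["score"],2),onz(f,r["centre"],.004))
out=[]
for c in F:
    a,b=map(int,proj(F[c],[*p,.02])); out.append(cv2.resize(F[c]["img"][b-28:b+28,a-28:a+28,::-1],(400,400),interpolation=cv2.INTER_CUBIC))
cv2.imwrite("pics/end.png",np.hstack(out))
E
```

```text
[-0.62340114  0.37196877 -0.20864461  0.99018294  0.         -1.68805198]
hit True (44.04, array([ 0.496 , -0.2659,  0.0047]), array([-0.4,  0.2,  4.6]), array([-0.12, -0.03, -0.03]), 0.517, 25.5, array([-0.62,  0.6 , -0.42,  0.56,  0.  , -1.69]))
(44.52, array([ 0.4953, -0.2654,  0.0042]), array([-0.4,  0.7, -0.8]), array([-0.02,  0.01, -0.03]), 1.0, 0.0, array([-0.62,  0.6 , -0.42,  0.56,  0.  , -1.69]))
(47.3, array([ 0.4201, -0.0203,  0.3495]), array([ 1.1, -0.9,  0.2]), array([-0.  ,  0.04, -0.  ]), 1.0, 0.0, array([-0.22,  0.02, -0.26,  1.28, -0.  , -0.22]))
top cap 0.61 [ 0.48566948 -0.27490374  0.004     ]
```

View pics/end.png

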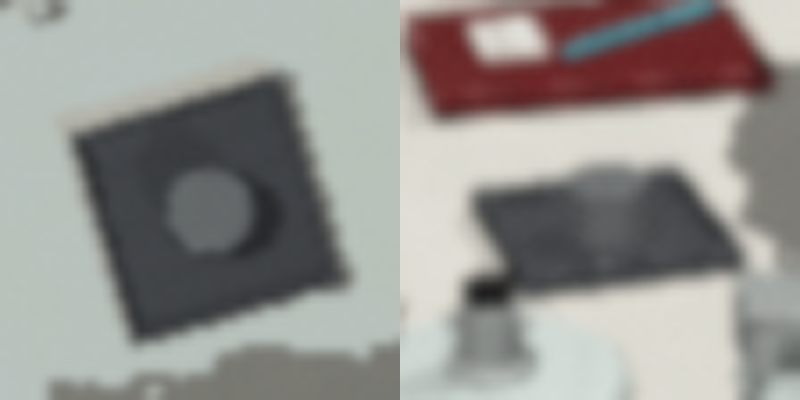

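The cap stands upright near the middle of the tray: it is at (210,210) in the top crop, and the tray spans about 75–350. The neck is bare and the gripper is clear, so I'll hand it in.

```bash
python3 -c "
from cell import *
print(sign_off())"
```

```text
the job is handed in; nothing more can be done
None
```

I swung the hood right back, unscrewed the cap and lifted it off with low forces throughout, and set it upright near the middle of the 120 mm tray; the job is handed in at about 47 s.

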